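# Pack the closed reagent containers into the test-kit caddy

## Robot

A 6-joint arm with a two-finger parallel gripper is mounted at the origin on the work surface. World frame = base frame: x ahead of the robot, y to its left, z up, the work surface at z = 0. Lengths are in m, angles in rad, forces in N, time in s.
With the tool pointing down it reaches from about 0.35 to 1 m from the base axis. Payload 7.1 kg.
Tool frame: the origin (TCP) lies at the very end of the fingers, on their centre line; the grasp point (between the pads) lies 19 mm behind it (pinch_z is the distance from the TCP to the grasp point, in m); z points along the fingers, y is the direction in which the jaws open and shut (so a half turn about z gives the same grasp; the last joint's range is limited). The gripper opens to 85 mm and grips with 20 to 120 N. Pads are 22 mm wide; open, the fingers measure 114 mm over their backs; the gripper's body (76 mm by 85 mm) begins 54 mm behind the grasp point. The pads swing forward as they close: fully open they stand 13 mm farther back than shut.
Start: joints at [-0.019, 0.423, 1.63, -0, 1.089, -0.019], TCP at [0.625, 0, 0.231] pointing down, gripper open.
Joint ranges: [-3, 3], [-0.9, 2.11], [0.09, 2.58], [-1.31, 4.45], [0.11, 2.69], [-2.54, 2.54]. Speed limits (rad/s): [2.39, 2.39, 3.01, 3.14, 3.14, 3.14].

## Interface

Orientations are given as a unit quaternion [x, y, z, w].
In Python, from plant import sense, grab_frame, get_calibration, job_done, pinch_z gives the robot as it stands.
- The arm moves only by the tool servo_tool, never from a script. Its argument "steps" is a list that holds one entry, the list of rows, each a list of 6 numbers: the shift along the tool's x, y, z in m, then the turn, a rotation vector about the tool's x, y, z in rad. In form: [[[tx, ty, tz, ax, ay, az], ...]]. A call has 1 to 5 rows; each row is the pose to reach, as a shift and turn from the pose commanded when the call began, along the tool's axes at that moment; what a row does not reach only later rows make up. A row lasts 1/12 s, in which the tool goes at most 41.7 mm and 7.16 degrees, less where a joint would pass 70% of its speed; a pose out of reach is approached as far as the arm can. A call with a gripper value outside its range is refused whole. "claw" is the finger opening in m, from 0 to 0.0854, set as the call begins (left out, the last holds). The fingers move at their own pace and stop on an object; "newtons" is the grip in N (left out, the last holds). Time passes only in rows, so rows that repeat a pose let the fingers close. It gives the time, the measured TCP pose, the force and the opening at its end, in the units of the state.
- sense(): the state, without advancing time (a new reading comes with each control period).
- grab_frame(name): name is "scene" or "side" or "wrist"; returns the picture (420x560x3 uint8, blue, green, red); there is no depth.
- get_calibration(name): a dict with "K" (3x3 intrinsics, pixels), "xyz" and "rotation" of the camera in the world. Camera axes: x right, y down, z forward; pixel columns grow to the right and rows downward; lengths in m; the calibration is good to about 2 mm. A picture is of the moment at which its call begins: read the wrist's pose just before it. get_calibration takes no time and is no camera call; for the wrist camera it gives the pose at the moment of the call.
- job_done(): hands the job in, once; it reports no verdict.
The state is a dict: "t": time; "joint_positions": joint angles; "qvel": joint speeds; "effort": joint torques, N m; "tcp_pos": TCP position; "tool_rot": TCP orientation; "force": force on the tool from outside, world axes, zero at the start; "wrist_torque": the same for the moment, N m; "gripper_width": opening from 0.0 (shut) to 1.0 (fully open).
Only numpy, scipy, OpenCV 4.12 (cv2) and the standard library are available. Lean on these libraries where they do the work, as an engineer would, in place of code of your own. Each camera call takes 0.05 s, during which the arm holds its last target. There are 200 camera calls.

## Task

Pack away the food-test kit: stand each of the four capped amber containers (wide jar, tall bottle, flat-sided bottle, narrow vial) upright on the floor of the caddy well that matches its shape and size, without tipping any over. Leave the jar and the tall bottle that have no cap standing where they are, for they are still in use.

Things in the scene. Friction and masses are not known exactly. Their poses are not given: they have to be found in the camera images.
- jar_mid (a point): Closed wide jar of brown amber, round, 60 mm across up to 60 mm height, then a white screw cap 56 mm across; 80 mm tall, 0.11 to 0.23 kg. Stands upright on the table at the start; the point is on its axis, half-way up; z is up.
- tall_mid (a point): Closed tall bottle of brown amber, round, 44 mm across up to 76 mm height, then a short sloping shoulder and a white screw cap 30 mm across from 86 mm up; 105 mm tall, 0.09 to 0.19 kg. Stands upright on the table at the start; the point is on its axis, half-way up; z is up.
- flask_mid (a point): Closed flat-sided bottle of brown amber, rectangular in plan, 52 mm (its x) by 32 mm (its y) up to 66 mm height, then a white round screw cap 26 mm across; 85 mm tall, 0.07 to 0.14 kg. Stands upright on the table at the start; the point is on its axis, half-way up; z is up.
- vial_mid (a point): Closed narrow vial of brown amber, round, 26 mm across up to 60 mm height, then a white screw cap 24 mm across; 80 mm tall, 0.035 to 0.07 kg. Stands upright on the table at the start; the point is on its axis, half-way up; z is up.
- open_jar_mid (a point): Look-alike: the same wide jar with its cap off, an open mouth 46 mm wide, 60 mm across up to 60 mm height, 72 mm tall. In use: to be left alone. Stands upright on the table at the start; the point is on its axis, half-way up; z is up.
- open_tall_mid (a point): Look-alike: the same tall bottle with its cap off, an open dark mouth 20 mm wide, 44 mm across up to 76 mm height, 100 mm tall. In use: to be left alone. Stands upright on the table at the start; the point is on its axis, half-way up; z is up.
- well_jar_hole0 (a point): The largest round well, 76 mm across, for the wide jar, in one of four white blocks (88 x 88 x 18 mm, dark well floors) filling a low fixed white caddy (188 mm square, 18 mm high, wire grips) two by two; block order and the caddy's place and turn vary. The point is the centre of the well's mouth, 22 mm above the table, z up; the flat well floor is 14 mm below it.
- well_tall_hole0 (a point): The middle-sized round well, 60 mm across, for the tall bottle, in one of four white blocks (88 x 88 x 18 mm, dark well floors) filling a low fixed white caddy (188 mm square, 18 mm high, wire grips) two by two; block order and the caddy's place and turn vary. The point is the centre of the well's mouth, 22 mm above the table, z up; the flat well floor is 14 mm below it.
- well_flask_hole0 (a point): The rectangular well, 68 mm (along its x) by 48 mm (along its y), for the flat-sided bottle, in one of four white blocks (88 x 88 x 18 mm, dark well floors) filling a low fixed white caddy (188 mm square, 18 mm high, wire grips) two by two; block order and the caddy's place and turn vary. The point is the centre of the well's mouth, 22 mm above the table, z up; the flat well floor is 14 mm below it.
- well_vial_hole0 (a point): The smallest round well, 42 mm across, for the narrow vial, in one of four white blocks (88 x 88 x 18 mm, dark well floors) filling a low fixed white caddy (188 mm square, 18 mm high, wire grips) two by two; block order and the caddy's place and turn vary. The point is the centre of the well's mouth, 22 mm above the table, z up; the flat well floor is 14 mm below it.
Mind the look-alikes: they are no part of the job. What is shaped like the part that bears open_jar_mid but yellow is not meant.

How it is judged:
At the end, for the whole second after the job is handed in: Each capped container stands upright (within about 11 degrees) and at rest on the floor of its own well (not more than 5 mm above it, within 15 mm of the well's centre); the open jar and the open tall bottle still stand upright within 25 mm of where they were (horizontal distance between jar_mid and well_jar_hole0 below 0.015 m and z of jar_mid in the frame of well_jar_hole0 below 0.031 m and angle between each of jar_mid, tall_mid, flask_mid, vial_mid, open_jar_mid, open_tall_mid's own z axis and vertical below 0.2 rad and linear speed of each of jar, tall, flask, vial below 0.02 m/s and horizontal distance between tall_mid and well_tall_hole0 below 0.015 m and z of tall_mid in the frame of well_tall_hole0 below 0.0435 m and horizontal distance between flask_mid and well_flask_hole0 below 0.015 m and z of flask_mid in the frame of well_flask_hole0 below 0.0335 m and horizontal distance between vial_mid and well_vial_hole0 below 0.015 m and z of vial_mid in the frame of well_vial_hole0 below 0.031 m and distance of each of open_jar_mid, open_tall_mid from where it was at the start of the episode below 0.025 m); the robot touches nothing.
It fails at once if the open jar is pushed or carried more than 25 mm from its place (distance of open_jar_mid from where it was at the start of the episode above 0.025 m).
It fails at once if the open tall bottle is pushed or carried more than 25 mm from its place (distance of open_tall_mid from where it was at the start of the episode above 0.025 m).
It fails at once if a closed container is tipped over (more than 40 degrees from upright) (angle between any of jar_mid, tall_mid, flask_mid, vial_mid's own z axis and vertical above 0.7 rad).
It also fails if it takes over 109 s, if anything falls off the work surface, if the arm or the gripper's body presses on something with over 40 N, if the wrist force passes 120 N, or if a joint passes its speed limit or range.

## Working session

There is one attempt and no reset: what is moved stays moved. The work goes in short steps, Python scripts to look and compute and a tool call to move; the robot and the scene stay as the last step left them, time stands still between calls to the robot, and variables do not carry over. Pictures are saved under pics/ and viewed, about 12 in all and at most 16, crops included, and the job is handed in when it is done.

Besides the shell and the picture viewer there is one more tool, called after "Request:" in YAML: its name, and indented under it one key for each argument. servo_tool: Moves the arm, as the interface text tells. Its arguments: {"type":"object","properties":{"steps":{"type":"array","items":{"type":"array","items":{"type":"array","items":{"type":"number"}}}},"claw":{"type":"number"},"newtons":{"type":"number"}},"required":["steps"]}

```bash
mkdir -p pics; ls; python3 - <<'E'
from plant import *
import cv2,numpy as np
for n in("scene","side"):
    cv2.imwrite(f"pics/{n}0.png",grab_frame(n)); c=get_calibration(n); print(n,np.round(c["K"],1).tolist(),np.round(c["xyz"],3),np.round(c["rotation"],3).tolist())
print(sense(), pinch_z() if callable(pinch_z) else pinch_z); print(get_calibration("wrist"))
E
```

```text
pics
scene [[438.1, 0.0, 284.0], [0.0, 438.1, 211.1], [0.0, 0.0, 1.0]] [1.074 0.722 0.661] [0.285, 0.827, -0.459, -0.154]
side [[448.7, 0.0, 284.8], [0.0, 448.7, 207.6], [0.0, 0.0, 1.0]] [ 0.299 -0.682  0.741] [0.907, -0.143, 0.056, -0.392]
{'t': 0.1, 'joint_positions': array([-1.90281725e-02,  4.23781269e-01,  1.63061332e+00,  3.23436335e-05,
        1.08861940e+00, -1.89718864e-02]), 'qvel': array([-0.00126302, -0.00174256, -0.00033171, -0.00017255, -0.00059792,
       -0.00169831]), 'effort': array([ 5.57094211e-05, -5.58422327e+01, -2.82446283e+01, -1.17158891e-05,
        3.01709355e-03, -1.51726192e-05]), 'tcp_pos': array([6.24498512e-01, 2.62819132e-05, 2.30613011e-01]), 'tool_rot': array([ 7.07131812e-01,  7.07081392e-01, -4.82562273e-04, -5.21908552e-04]), 'force': array([-0.16255979,  0.12713478,  0.30367071]), 'wrist_torque': array([-0.00739256,  0.01869455,  0.00215485]), 'gripper_width': 1.0015397833411432} 0.0187
{'K': array([[345.75200353,   0.        , 285.51809388],
       [  0.        , 345.75200353, 205.01036474],
       [  0.        ,   0.        ,   1.        ]]), 'xyz': array([0.62605304, 0.06684566, 0.37235915]), 'rotation': array([ 9.90889984e-01, -2.53985633e-04, -3.10719274e-04,  1.34673227e-01])}
```

View pics/scene0.png

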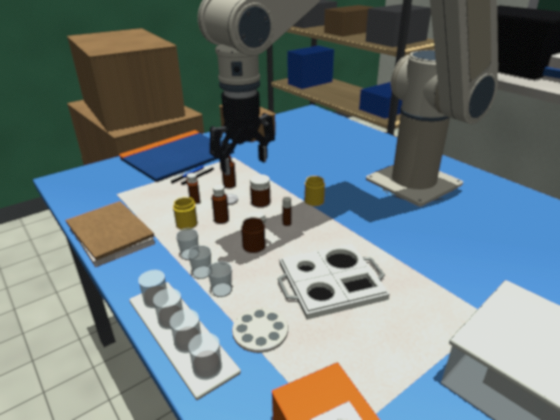

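View pics/side0.png

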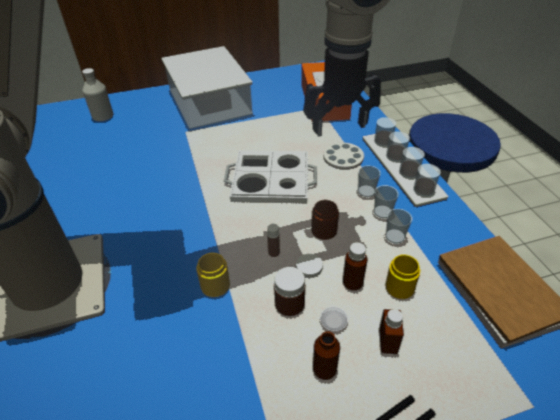

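Scene: the capped items look like jar (260,190), vial (287,211), tall (220,205) and flask (193,188) or (229,173). Open jar is at (254,235). Side: capped jar (290,290), vial (273,240), tall (356,268), flask (392,330), open tall (326,355), open jar (325,218), yellow decoys (213,273) and (403,275), caddy (270,175). I'll confirm with enlarged crops.

```bash
cat > h.py <<'E'
import numpy as np,cv2
from scipy.spatial.transform import Rotation as R
from plant import *
def cast(n,uv,z,c=None):
    c=c or get_calibration(n); uv=np.atleast_2d(uv).astype(float)
    d=np.c_[uv,np.ones(len(uv))]@np.linalg.inv(c["K"]).T@R.from_quat(c["rotation"]).as_matrix().T
    o=np.asarray(c["xyz"]); return o+d*((z-o[2])/d[:,2])[:,None]
def proj(n,P,c=None):
    c=c or get_calibration(n); q=(np.atleast_2d(P)-c["xyz"])@R.from_quat(c["rotation"]).as_matrix()@np.asarray(c["K"]).T
    return q[:,:2]/q[:,2:]
def crop(src,x0,y0,x1,y1,s,out):
    cv2.imwrite(out,cv2.resize(src[y0:y1,x0:x1],None,fx=s,fy=s,interpolation=cv2.INTER_CUBIC))
E
python3 - <<'E'
from h import *
a=cv2.imread("pics/side0.png");crop(a,190,140,440,390,2.4,"pics/sidec.png")
b=cv2.imread("pics/scene0.png");crop(b,170,145,400,315,3.4,"pics/scenec.png")
E
```

```text
(no output)
```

View pics/sidec.png

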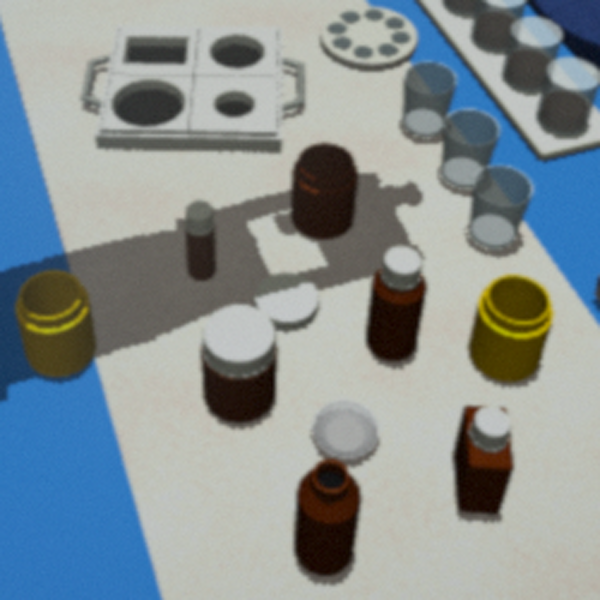

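View pics/scenec.png

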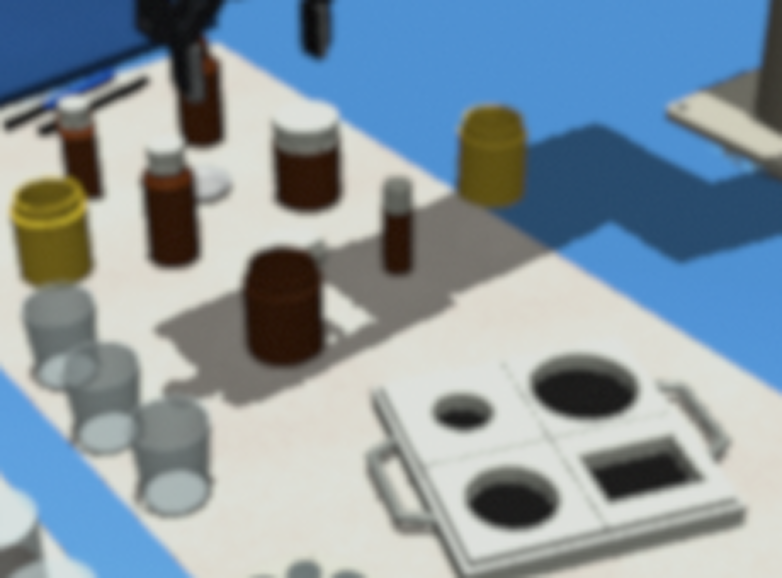

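Confirmed: the capped ones are jar side-crop (239,333), tall (403,262), flask (492,423) and vial (201,212). The amber jar at (324,170) and the bottle at (331,475) have no caps, so they stay; the yellow jars are decoys. Wells in the side crop: flask (157,50), tall (237,51), jar (149,103), vial (235,104).

```bash
python3 - <<'E'
from h import *
S=dict(jar=(239,333,.08),tall=(403,262,.105),flask=(492,423,.085),vial=(201,212,.08),ojar=(324,170,.072),otall=(331,475,.1),wflask=(157,50,.022),wtall=(237,51,.022),wjar=(149,103,.022),wvial=(235,104,.022),yel=(512,305,.072),yel2=(53,295,.072))
C=dict(jar=(308,116,.08),tall=(165,147,.105),flask=(73,105,.085),vial=(398,185,.08),ojar=(283,270,.072),wvial=(463,412,.022),wjar=(585,386,.022),wflask=(643,470,.022),wtall=(513,497,.022))
for k,(u,v,z) in S.items():
    p=cast("side",(190+u/2.4,140+v/2.4),z)[0]; q=None
    if k in C: u,v,z=C[k]; q=cast("scene",(170+u/3.4,145+v/3.4),z)[0]
    print(k,p.round(3)[:2],None if q is None else q.round(3)[:2])
for n,pts in(("side",[(463-0,410),(512,447),(456,455)]),):
    print("flask tops",cast(n,[(190+u/2.4,140+v/2.4) for u,v in[(467,406),(508,406),(511,465),(466,462)]],.066).round(3)[:,:2].tolist())
print("caddy",cast("side",[(190+u/2.4,140+v/2.4) for u,v in[(121,30),(275,28),(282,139),(98,138)]],.02).round(3)[:,:2].tolist())
E
```

```text
jar [ 0.455 -0.197] [ 0.456 -0.189]
tall [ 0.593 -0.19 ] [ 0.598 -0.177]
flask [ 0.599 -0.332] [ 0.604 -0.32 ]
vial [ 0.465 -0.065] [ 0.467 -0.054]
ojar [ 0.586 -0.042] [ 0.596 -0.022]
otall [ 0.472 -0.343] None
wflask [0.504 0.24 ] [0.505 0.248]
wtall [0.586 0.211] [0.587 0.215]
wjar [0.473 0.156] [0.473 0.163]
wvial [0.557 0.126] [0.557 0.132]
yel [ 0.671 -0.233] None
yel2 [ 0.327 -0.109] None
flask tops [[0.597, -0.303], [0.625, -0.312], [0.604, -0.356], [0.575, -0.344]]
caddy [[0.476, 0.291], [0.641, 0.24], [0.585, 0.063], [0.411, 0.122]]
```

Request:
servo_tool:
  steps:
    - [[-0.015,-0.04,0,0,0,0],[-0.03,-0.08,0,0,0,0],[-0.045,-0.12,0,0,0,0],[-0.06,-0.159,0,0,0,0],[-0.06,-0.159,0,0,0,0]]
  claw: 0.05

```text
t: 0.52
tcp_pos: [0.4585, -0.0608, 0.2298]
tool_rot: [0.707, 0.707, -0.002, -0.003]
force: [0.1, 0.1, -0.0]
gripper_width: 0.585
```

```bash
python3 - <<'E'
from h import *
s=sense();print(s["t"],s["tcp_pos"],s["tool_rot"]);c=get_calibration("wrist");im=grab_frame("wrist");cv2.imwrite("pics/w1.png",im)
print(c["xyz"],c["rotation"]);np.save("w1.npy",c,allow_pickle=True)
print(cast("side",[(309.6,267),(333.7,320)],.01).round(3))
E
```

```text
0.5167 [ 0.45845923 -0.06076065  0.22982142] [ 0.70749509  0.70670859 -0.002468   -0.00275311]
[0.46092629 0.00598711 0.37157283] [ 9.90909770e-01 -4.12882992e-04 -3.36198203e-03  1.34485517e-01]
[[ 0.521 -0.13   0.01 ]
 [ 0.52  -0.263  0.01 ]]
```

View pics/w1.png

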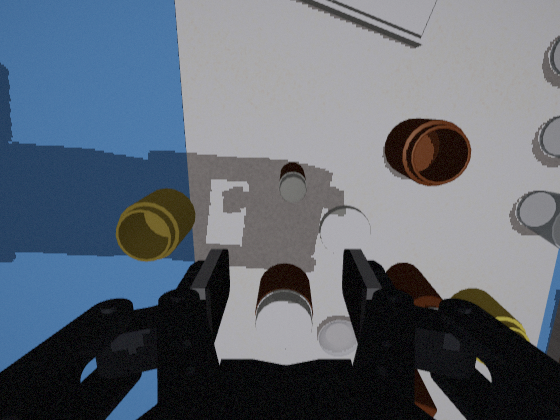

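```bash
python3 - <<'E'
from h import *
c=np.load("w1.npy",allow_pickle=True).item()
print(cast("w",[(293,188),(284,315)],.08,c).round(4),cast("w",[(437,153)],.072,c).round(4),cast("w",[(292,168)],.06,c).round(4))
print(sense()["tcp_pos"])
E
```

```text
[[ 0.4654 -0.0594  0.08  ]
 [ 0.4572 -0.1841  0.08  ]] [[ 0.5893 -0.0304  0.072 ]] [[ 0.4647 -0.0453  0.06  ]]
[ 0.4615353  -0.06065428  0.2306828 ]
```

Request:
servo_tool:
  steps:
    - [[0,0,0.04,0,0,0],[0,0,0.08,0,0,0],[0,0,0.12,0,0,0],[0,0,0.16,0,0,0],[0,0,0.195,0,0,0]]

```text
t: 0.98
tcp_pos: [0.4666, -0.0597, 0.0341]
tool_rot: [0.707, 0.707, 0.0, 0.0]
force: [0.0, 0.2, -0.5]
gripper_width: 0.585
```

Request:
servo_tool:
  steps:
    - [[0.001,0,0.008,0,0,0],[0.001,0,0.008,0,0,0],[0.001,0,0.008,0,0,0]]

```text
t: 1.23
tcp_pos: [0.4668, -0.0589, 0.0288]
tool_rot: [0.707, 0.707, 0.0, 0.0]
force: [0.1, 0.4, 1.3]
gripper_width: 0.584
```

Request:
servo_tool:
  steps:
    - [[0,0,0,0,0,0],[0,0,0,0,0,0],[0,0,0,0,0,0],[0,0,0,0,0,0],[0,0,0,0,0,0]]
  claw: 0.01
  newtons: 25

```text
t: 1.65
tcp_pos: [0.4676, -0.0592, 0.0304]
tool_rot: [0.707, 0.707, 0.001, 0.002]
force: [-0.1, 0.5, 5.6]
gripper_width: 0.283
```

Request:
servo_tool:
  steps:
    - [[0,0,-0.02,0,0,0],[0,0,-0.06,0,0,0],[0,0,-0.1,0,0,0],[0.02,0.01,-0.14,0,0,0],[0.05,0.025,-0.17,0,0,0]]

```text
t: 2.07
tcp_pos: [0.4889, -0.0146, 0.1979]
tool_rot: [0.708, 0.706, 0.001, 0.002]
force: [1.7, -0.6, -0.3]
gripper_width: 0.282
```

Request:
servo_tool:
  steps:
    - [[0.035,0.016,-0.02,0,0,0],[0.07,0.032,-0.032,0,0,0],[0.105,0.048,-0.032,0,0,0],[0.138,0.065,-0.032,0,0,0],[0.138,0.065,-0.032,0,0,0]]

```text
t: 2.48
tcp_pos: [0.5569, 0.1295, 0.2282]
tool_rot: [0.706, 0.708, 0.004, 0.001]
force: [0.3, -0.8, -0.8]
gripper_width: 0.281
```

```bash
python3 - <<'E'
from h import *
s=sense();print(s["t"],s["tcp_pos"],s["tool_rot"]);c=get_calibration("wrist");im=grab_frame("wrist");cv2.imwrite("pics/w2.png",im)
np.save("w2.npy",c,allow_pickle=True)
E
```

```text
2.4833 [0.55691851 0.12952754 0.22820508] [0.70587652 0.70832455 0.00354114 0.00145869]
```

View pics/w2.png

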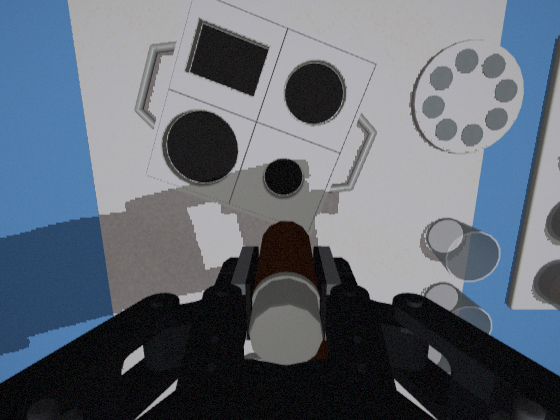

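Good view of all four wells: jar (201,146), vial (284,177), tall (315,93), flask (229,57). Fitting the dark contours.

```bash
python3 - <<'E'
from h import *
c=np.load("w2.npy",allow_pickle=True).item();im=cv2.imread("pics/w2.png")
g=cv2.cvtColor(im,6);m=(g<75).astype(np.uint8)
n,l,st,ce=cv2.connectedComponentsWithStats(m)
for nm,p in dict(jar=(201,146),vial=(284,177),tall=(315,93),flask=(229,57)).items():
    i=l[p[1],p[0]]; k=max(cv2.findContours((l==i).astype(np.uint8),0,1)[0],key=cv2.contourArea)
    for z in(.022,.008):
        P=cast("w",k[:,0],z,c)[:,:2]; r=cv2.minAreaRect((P*1000).astype(np.float32)); cc=np.mean(cv2.boxPoints(r),0)
        print(nm,st[i][:4],z,"rect",np.round(r[0],1),np.round(r[1],1),round(r[2],1),"circ",[np.round(x,1) for x in cv2.minEnclosingCircle((P*1000).astype(np.float32))])
E
```

```text
jar [162 111  76  73] 0.022 rect [475.  160.9] [70.4 74.5] 71.7 circ [array([474.4, 159.3]), np.float64(37.3)]
jar [162 111  76  73] 0.008 rect [471.7 159.5] [73.3 77.5] 71.7 circ [array([471. , 157.8]), np.float64(38.8)]
vial [264 159  39  39] 0.022 rect [557.4 128.9] [39.  39.4] 0.1 circ [array([557.3, 129.1]), np.float64(20.6)]
vial [264 159  39  39] 0.008 rect [557.4 126.2] [40.6 41. ] 0.1 circ [array([557.3, 126.4]), np.float64(21.4)]
tall [285  63  58  61] 0.022 rect [586.6 211.6] [54.5 54.4] 46.3 circ [array([586.6, 211.4]), np.float64(27.7)]
tall [285  63  58  61] 0.008 rect [587.8 212.2] [56.7 56.6] 46.3 circ [array([587.8, 212. ]), np.float64(28.8)]
flask [186  20  82  76] 0.022 rect [504.6 242.2] [46.  67.1] 70.1 circ [array([504.8, 242.5]), np.float64(40.2)]
flask [186  20  82  76] 0.008 rect [502.5 244.1] [47.8 69.8] 70.1 circ [array([502.7, 244.3]), np.float64(41.9)]
```

Request:
servo_tool:
  steps:
    - [[0,0,0.04,0,0,0],[0,0,0.08,0,0,0],[0,0,0.12,0,0,0],[0,0,0.15,0,0,0],[0,0.001,0.17,0,0,0]]

```text
t: 2.95
tcp_pos: [0.5524, 0.123, 0.0533]
tool_rot: [0.707, 0.707, -0.001, -0.001]
force: [-0.0, -0.3, 0.4]
gripper_width: 0.285
```

Request:
servo_tool:
  steps:
    - [[0,0,0.008,0,0,0],[0,0,0.014,0,0,0],[0,0,0.018,0,0,0],[0,0,0.019,0,0,0],[0,0,0.019,0,0,0]]

```text
t: 3.37
tcp_pos: [0.5555, 0.1242, 0.0383]
tool_rot: [0.707, 0.707, 0.001, 0.001]
force: [1.0, 0.1, 0.7]
gripper_width: 0.284
```

Request:
servo_tool:
  steps:
    - [[0.003,0,0,0,0,0],[0.003,0,0,0,0,0],[0.003,0,0,0,0,0]]

```text
t: 3.62
tcp_pos: [0.5559, 0.1275, 0.0381]
tool_rot: [0.707, 0.707, 0.001, 0.001]
force: [-1.0, -2.4, 7.9]
gripper_width: 0.286
```

Request:
servo_tool:
  steps:
    - [[0,0,0,0,0,0],[0,0,0,0,0,0],[0,0,0,0,0,0],[0,0,0,0,0,0]]
  claw: 0.05

```text
t: 3.95
tcp_pos: [0.5547, 0.1274, 0.0365]
tool_rot: [0.707, 0.707, 0.0, 0.0]
force: [0.0, 0.4, 1.2]
gripper_width: 0.588
```

Request:
servo_tool:
  steps:
    - [[0,0,-0.03,0,0,0],[0,0,-0.07,0,0,0],[0,0,-0.11,0,0,0],[0,0,-0.15,0,0,0],[-0.02,-0.005,-0.185,0,0,0]]

```text
t: 4.37
tcp_pos: [0.5507, 0.1092, 0.2241]
tool_rot: [0.706, 0.708, 0.001, 0.0]
force: [1.5, 0.6, 0.4]
gripper_width: 0.586
```

Request:
servo_tool:
  steps:
    - [[-0.038,-0.012,-0.01,0,0,0],[-0.076,-0.024,-0.01,0,0,0],[-0.114,-0.036,-0.01,0,0,0],[-0.152,-0.048,-0.01,0,0,0],[-0.19,-0.06,-0.01,0,0,0]]
  claw: 0.085

```text
t: 4.78
tcp_pos: [0.4887, -0.0841, 0.2316]
tool_rot: [0.707, 0.707, 0.0, 0.0]
force: [1.0, -0.0, -0.5]
gripper_width: 0.995
```

Request:
servo_tool:
  steps:
    - [[-0.035,-0.012,0,0,0,0],[-0.07,-0.023,0,0,0,0],[-0.105,-0.033,0,0,0,0],[-0.105,-0.033,0,0,0,0]]

```text
t: 5.12
tcp_pos: [0.4551, -0.1924, 0.2315]
tool_rot: [0.709, 0.706, -0.001, 0.001]
force: [0.7, 0.4, -0.3]
gripper_width: 0.993
```

```bash
python3 - <<'E'
from h import *
s=sense();print(s["t"],s["tcp_pos"],s["tool_rot"]);c=get_calibration("wrist");im=grab_frame("wrist");cv2.imwrite("pics/w3.png",im)
np.save("w3.npy",c,allow_pickle=True)
E
```

```text
5.1167 [ 0.45512658 -0.19242323  0.23146605] [ 7.08615906e-01  7.05593912e-01 -5.83879630e-04  6.22349349e-04]
```

View pics/w3.png

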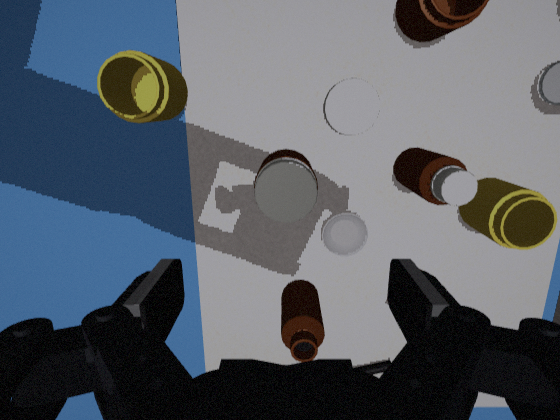

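Jar cap (286,191); tall cap (461,186) with the decoy yellow jar right of it; open bottle (304,345).

```bash
python3 - <<'E'
from h import *
c=np.load("w3.npy",allow_pickle=True).item()
print(cast("w",[(286,191),(255,191),(317,191)],.08,c).round(4).tolist(),cast("w",[(461,186)],.105,c).round(4),"ojar lid",cast("w",[(345,233),(352,106)],.005,c).round(3),"yel",cast("w",[(523,220)],.072,c).round(3),"otall",cast("w",[(304,345)],.1,c).round(3))
E
```

```text
[[0.4571, -0.1944, 0.08], [0.4301, -0.1943, 0.08], [0.4841, -0.1946, 0.08]] [[ 0.5959 -0.1852  0.105 ]] ojar lid [[ 0.524 -0.261  0.005]
 [ 0.525 -0.123  0.005]] yel [[ 0.674 -0.225  0.072]] otall [[ 0.473 -0.336  0.1  ]]
```

Request:
servo_tool:
  steps:
    - [[0,0.001,0.04,0,0,0],[0,0.001,0.08,0,0,0],[0,0.001,0.12,0,0,0],[0,0.001,0.16,0,0,0],[0,0.001,0.195,0,0,0]]

```text
t: 5.58
tcp_pos: [0.4574, -0.1864, 0.0343]
tool_rot: [0.707, 0.707, -0.0, -0.0]
force: [0.6, -0.3, -0.5]
gripper_width: 0.995
```

Request:
servo_tool:
  steps:
    - [[0,0,0.008,0,0,0],[0,0,0.008,0,0,0]]

```text
t: 5.75
tcp_pos: [0.4561, -0.1861, 0.0262]
tool_rot: [0.707, 0.707, -0.001, -0.003]
force: [-1.3, 0.3, -0.2]
gripper_width: 0.999
```

Request:
servo_tool:
  steps:
    - [[0,0,0,0,0,0],[0,0,0,0,0,0],[0,0,0,0,0,0],[0,0,0,0,0,0],[0,0,0,0,0,0]]
  claw: 0.04
  newtons: 35

```text
t: 6.17
tcp_pos: [0.4591, -0.1882, 0.0306]
tool_rot: [0.707, 0.707, 0.001, 0.002]
force: [-0.4, 2.5, 8.4]
gripper_width: 0.687
```

Request:
servo_tool:
  steps:
    - [[0,0,-0.02,0,0,0],[0,0,-0.055,0,0,0],[0,0,-0.095,0,0,0],[0,0,-0.135,0,0,0],[0,0,-0.17,0,0,0]]

```text
t: 6.58
tcp_pos: [0.4579, -0.1879, 0.2021]
tool_rot: [0.707, 0.707, 0.001, 0.002]
force: [1.3, 0.3, -1.4]
gripper_width: 0.685
```

Request:
servo_tool:
  steps:
    - [[0.03,0,-0.02,0,0,0],[0.07,0.003,-0.025,0,0,0],[0.11,0.005,-0.025,0,0,0],[0.15,0.007,-0.025,0,0,0],[0.19,0.01,-0.025,0,0,0]]

```text
t: 7.0
tcp_pos: [0.4675, 0.0039, 0.2251]
tool_rot: [0.707, 0.707, 0.001, 0.001]
force: [0.7, -0.6, -1.2]
gripper_width: 0.688
```

Request:
servo_tool:
  steps:
    - [[0.04,0.003,0,0,0,0],[0.08,0.006,0,0,0,0],[0.12,0.007,0,0,0,0],[0.145,0.007,0,0,0,0],[0.155,0.007,0,0,0,0]]

```text
t: 7.42
tcp_pos: [0.4747, 0.1605, 0.2248]
tool_rot: [0.706, 0.708, 0.001, 0.0]
force: [-0.2, 0.1, -0.7]
gripper_width: 0.687
```

Request:
servo_tool:
  steps:
    - [[0,0,0,0,0,0],[0,0,0,0,0,0]]

```text
t: 7.58
tcp_pos: [0.4745, 0.157, 0.2239]
tool_rot: [0.707, 0.708, 0.0, 0.0]
force: [-0.3, -0.1, 0.1]
gripper_width: 0.687
```

```bash
python3 - <<'E'
from h import *
s=sense();print(s["t"],s["tcp_pos"],s["tool_rot"]);c=get_calibration("wrist");im=grab_frame("wrist");cv2.imwrite("pics/w4.png",im)
np.save("w4.npy",c,allow_pickle=True)
a=[]
for _ in range(4): grab_frame("side");a.append(sense()["tcp_pos"])
print(np.round(a,4))
E
```

```text
7.5833 [0.47445434 0.15704128 0.22392639] [7.06653515e-01 7.07559629e-01 2.24960557e-04 3.60457780e-04]
[[0.4745 0.1561 0.2236]
 [0.4746 0.1559 0.2235]
 [0.4747 0.1559 0.2235]
 [0.4747 0.156  0.2234]]
```

View pics/w4.png

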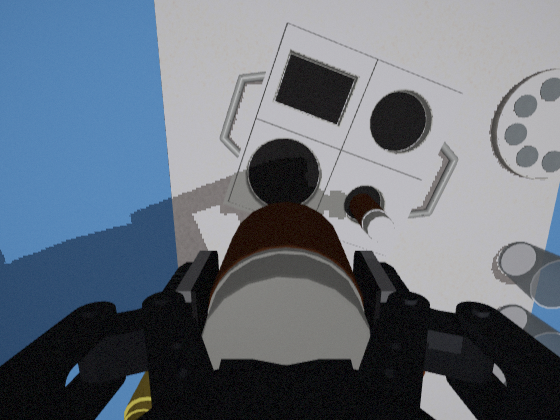

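```bash
python3 - <<'E'
from h import *
c=np.load("w4.npy",allow_pickle=True).item();im=cv2.imread("pics/w4.png")
g=cv2.cvtColor(im,6);m=(g<75).astype(np.uint8)
n,l,st,ce=cv2.connectedComponentsWithStats(m)
for nm,p in dict(tall=(400,121),flask=(316,87)).items():
    i=l[p[1],p[0]]; k=max(cv2.findContours((l==i).astype(np.uint8),0,1)[0],key=cv2.contourArea)
    P=cast("w",k[:,0],.022,c)[:,:2]; r=cv2.minAreaRect((P*1000).astype(np.float32)); print(nm,np.round(r[0],1),np.round(r[1],1),r[2])
print("jar well",cast("w",[(284,173),(247,173),(321,173)],.022,c).round(4),"vial top",cast("w",[(378,226)],.088,c).round(4))
# jar in hand: bottom edge front point (284,204) and cap right/left
print("jar bottom",cast("w",[(284,204)],.2235-.0306,c).round(4))
E
```

```text
tall [584.4 212.4] [53.6 52.9] 47.327598571777344
flask [503.1 241.7] [43.4 63. ] 69.99391174316406
jar well [[0.4747 0.162  0.022 ]
 [0.4375 0.162  0.022 ]
 [0.5119 0.162  0.022 ]] vial top [[0.5546 0.1285 0.088 ]]
jar bottom [[0.4751 0.1765 0.1929]]
```

Request:
servo_tool:
  steps:
    - [[0.013,0,0.03,0,0,0],[0.013,0,0.07,0,0,0],[0.013,0,0.11,0,0,0],[0.013,0,0.145,0,0,0],[0.013,0,0.155,0,0,0]]

```text
t: 8.25
tcp_pos: [0.4717, 0.1685, 0.0641]
tool_rot: [0.708, 0.707, -0.003, -0.002]
force: [-1.3, 0.1, -1.7]
gripper_width: 0.684
```

Request:
servo_tool:
  steps:
    - [[0,0,0.006,0,0,0],[0,0,0.013,0,0,0],[0,0,0.02,0,0,0],[0,0,0.026,0,0,0],[0,0,0.026,0,0,0]]

```text
t: 8.67
tcp_pos: [0.475, 0.1703, 0.0425]
tool_rot: [0.707, 0.707, 0.0, 0.0]
force: [-0.2, -0.0, -2.0]
gripper_width: 0.687
```

Request:
servo_tool:
  steps:
    - [[0,0,0.003,0,0,0],[0,0,0.005,0,0,0],[0,0,0.005,0,0,0],[0,0,0.005,0,0,0]]

```text
t: 9.0
tcp_pos: [0.4753, 0.1706, 0.0386]
tool_rot: [0.707, 0.707, 0.001, 0.0]
force: [-2.1, -0.2, 8.4]
gripper_width: 0.685
```

Request:
servo_tool:
  steps:
    - [[0,0,0,0,0,0],[0,0,0,0,0,0],[0,0,0,0,0,0],[0,0,0,0,0,0]]
  claw: 0.075

```text
t: 9.33
tcp_pos: [0.4747, 0.1703, 0.0374]
tool_rot: [0.707, 0.707, 0.0, 0.0]
force: [-0.5, 0.2, 1.1]
gripper_width: 0.879
```

Request:
servo_tool:
  steps:
    - [[0,0,-0.03,0,0,0],[0,0,-0.07,0,0,0],[0,0,-0.11,0,0,0],[0,0,-0.15,0,0,0],[0,0,-0.19,0,0,0]]

```text
t: 9.75
tcp_pos: [0.4741, 0.1701, 0.2291]
tool_rot: [0.707, 0.707, -0.0, -0.0]
force: [-0.1, 1.0, -0.3]
gripper_width: 0.875
```

Request:
servo_tool:
  steps:
    - [[-0.038,0.012,0,0,0,0],[-0.076,0.025,0,0,0,0],[-0.114,0.038,0,0,0,0],[-0.152,0.05,0,0,0,0],[-0.19,0.063,0,0,0,0]]
  claw: 0.066

```text
t: 10.17
tcp_pos: [0.5377, -0.0214, 0.2275]
tool_rot: [0.707, 0.707, 0.0, 0.0]
force: [1.7, 0.4, -0.5]
gripper_width: 0.776
```

Request:
servo_tool:
  steps:
    - [[-0.038,0.014,0,0,0,0],[-0.076,0.028,0,0,0,0],[-0.114,0.042,0,0,0,0],[-0.15,0.055,0,0,0,0],[-0.163,0.058,0,0,0,0]]

```text
t: 10.58
tcp_pos: [0.5971, -0.1873, 0.2272]
tool_rot: [0.708, 0.706, 0.0, 0.001]
force: [1.0, 1.1, 0.0]
gripper_width: 0.774
```

Request:
servo_tool:
  steps:
    - [[0,0,0,0,0,0],[0,0,0,0,0,0],[0,0,0,0,0,0]]

```text
t: 10.83
tcp_pos: [0.5948, -0.1815, 0.2269]
tool_rot: [0.707, 0.707, -0.0, -0.001]
force: [0.3, 0.6, -0.2]
gripper_width: 0.77
```

```bash
python3 - <<'E'
from h import *
s=sense();print(s["t"],s["tcp_pos"],s["tool_rot"]);c=get_calibration("wrist");im=grab_frame("wrist");cv2.imwrite("pics/w5.png",im)
np.save("w5.npy",c,allow_pickle=True);print(proj("w",[[.596,-.185,.105],[.602,-.325,.085]],c))
E
```

```text
10.8333 [ 0.59484537 -0.18146037  0.2268889 ] [ 7.06970990e-01  7.07242119e-01 -1.59232893e-04 -7.60561133e-04]
[[285.21090371 201.87966423]
 [291.59253328 338.47738957]]
```

View pics/w5.png

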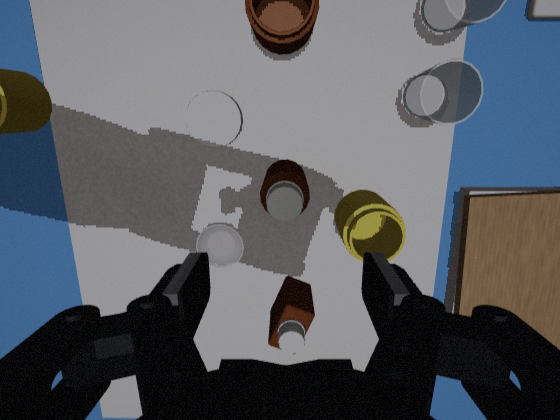

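Request:
servo_tool:
  steps:
    - [[-0.004,0.001,0.04,0,0,0],[-0.004,0.001,0.08,0,0,0],[-0.004,0.001,0.12,0,0,0],[-0.004,0.001,0.16,0,0,0],[-0.004,0.001,0.186,0,0,0]]

```text
t: 11.3
tcp_pos: [0.5946, -0.1843, 0.0381]
tool_rot: [0.706, 0.708, -0.001, -0.002]
force: [0.0, -0.0, 0.1]
gripper_width: 0.771
```

Request:
servo_tool:
  steps:
    - [[0,0,0,0,0,0],[0,0,0,0,0,0],[0,0,0,0,0,0]]

```text
t: 11.55
tcp_pos: [0.5979, -0.1862, 0.0432]
tool_rot: [0.707, 0.708, 0.001, 0.001]
force: [0.6, 0.2, 0.8]
gripper_width: 0.774
```

Request:
servo_tool:
  steps:
    - [[0,0,0,0,0,0],[0,0,0,0,0,0],[0,0,0,0,0,0],[0,0,0,0,0,0],[0,0,0,0,0,0]]
  claw: 0.025
  newtons: 35

```text
t: 11.97
tcp_pos: [0.5978, -0.1871, 0.0439]
tool_rot: [0.707, 0.707, 0.001, 0.001]
force: [-2.3, 0.9, 7.3]
gripper_width: 0.508
```

Request:
servo_tool:
  steps:
    - [[0,0,-0.02,0,0,0],[0,0,-0.055,0,0,0],[0,0,-0.095,0,0,0],[0,0,-0.135,0,0,0],[0,0,-0.165,0,0,0]]

```text
t: 12.38
tcp_pos: [0.5976, -0.1871, 0.2111]
tool_rot: [0.707, 0.707, 0.001, 0.002]
force: [1.2, 0.6, -1.2]
gripper_width: 0.509
```

Request:
servo_tool:
  steps:
    - [[0.03,0,0,0,0,0],[0.07,-0.002,0,0,0,0],[0.11,-0.004,0,0,0,0],[0.15,-0.005,0,0,0,0],[0.19,-0.006,0,0,0,0]]

```text
t: 12.8
tcp_pos: [0.5904, 0.0048, 0.2079]
tool_rot: [0.707, 0.707, 0.001, 0.001]
force: [1.0, 0.8, -1.3]
gripper_width: 0.512
```

Request:
servo_tool:
  steps:
    - [[0.04,0,0,0,0,0],[0.08,-0.002,0,0,0,0],[0.12,-0.004,0,0,0,0],[0.16,-0.005,0,0,0,0],[0.19,-0.005,0,0,0,0]]

```text
t: 13.22
tcp_pos: [0.5852, 0.1964, 0.2079]
tool_rot: [0.707, 0.707, 0.001, 0.0]
force: [0.9, 0.0, -1.1]
gripper_width: 0.507
```

Request:
servo_tool:
  steps:
    - [[0.016,0,0,0,0,0],[0.016,0,0,0,0,0],[0.016,0,0,0,0,0],[0.016,0,0,0,0,0]]

```text
t: 13.55
tcp_pos: [0.5856, 0.2082, 0.2067]
tool_rot: [0.707, 0.707, -0.0, 0.0]
force: [1.2, -0.4, -1.9]
gripper_width: 0.508
```

```bash
python3 - <<'E'
from h import *
s=sense();print(s["t"],s["tcp_pos"],s["tool_rot"]);c=get_calibration("wrist");im=grab_frame("wrist");cv2.imwrite("pics/w6.png",im)
np.save("w6.npy",c,allow_pickle=True);print(proj("w",[[.586,.212,.022],[.596,-.185,.085]],c))
E
```

```text
13.55 [0.58559515 0.20824465 0.20671045] [ 7.07247264e-01  7.06966228e-01 -4.18992776e-05  2.39994284e-04]
[[284.22625953 177.41945631]
 [293.99177902 547.18463308]]
```

View pics/w6.png

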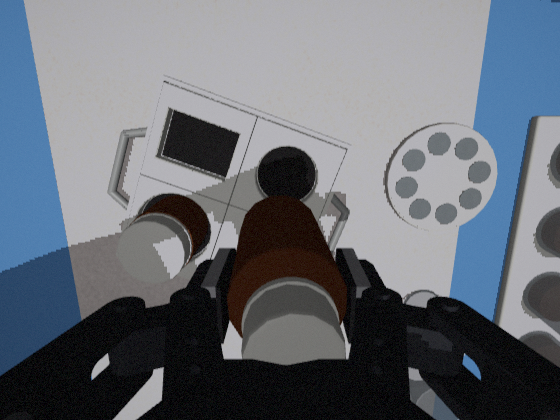

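Request:
servo_tool:
  steps:
    - [[0.003,0.003,0.03,0,0,0],[0.003,0.003,0.07,0,0,0],[0.003,0.003,0.105,0,0,0],[0.003,0.003,0.12,0,0,0],[0.003,0.003,0.125,0,0,0]]

```text
t: 14.02
tcp_pos: [0.5865, 0.2098, 0.0779]
tool_rot: [0.708, 0.706, -0.003, -0.001]
force: [-0.4, 0.4, -0.6]
gripper_width: 0.512
```

Request:
servo_tool:
  steps:
    - [[0,0,0.007,0,0,0],[0,0,0.014,0,0,0],[0,0,0.021,0,0,0],[0,0,0.026,0,0,0],[0,0,0.026,0,0,0]]

```text
t: 14.43
tcp_pos: [0.5885, 0.2122, 0.055]
tool_rot: [0.707, 0.707, -0.0, -0.0]
force: [-0.6, 0.8, -1.8]
gripper_width: 0.51
```

Request:
servo_tool:
  steps:
    - [[0,0,0.002,0,0,0],[0,0,0.004,0,0,0],[0,0,0.004,0,0,0]]

```text
t: 14.68
tcp_pos: [0.5888, 0.2126, 0.0519]
tool_rot: [0.707, 0.707, 0.0, 0.0]
force: [-1.2, -1.1, 1.1]
gripper_width: 0.513
```

Request:
servo_tool:
  steps:
    - [[0,0,0,0,0,0],[0,0,0,0,0,0],[0,0,0,0,0,0],[0,0,0,0,0,0]]
  claw: 0.06

```text
t: 15.02
tcp_pos: [0.5888, 0.2123, 0.0515]
tool_rot: [0.707, 0.707, 0.0, 0.0]
force: [-0.6, 0.3, -0.5]
gripper_width: 0.705
```

Request:
servo_tool:
  steps:
    - [[0,0,-0.03,0,0,0],[0,0,-0.07,0,0,0],[0,0,-0.11,0,0,0],[0,0,-0.15,0,0,0],[0,0,-0.18,0,0,0]]

```text
t: 15.43
tcp_pos: [0.5894, 0.2125, 0.2349]
tool_rot: [0.707, 0.707, 0.001, 0.001]
force: [0.3, 0.9, 0.8]
gripper_width: 0.702
```

Request:
servo_tool:
  steps:
    - [[-0.04,0.001,0,0,0,0],[-0.08,0.003,0,0,0,0],[-0.12,0.005,0,0,0,0],[-0.16,0.007,0,0,0,0],[-0.2,0.008,0,0,0,0]]

```text
t: 15.85
tcp_pos: [0.5965, 0.0106, 0.2316]
tool_rot: [0.707, 0.707, 0.0, 0.0]
force: [-0.2, -0.7, -0.2]
gripper_width: 0.702
```

Request:
servo_tool:
  steps:
    - [[-0.04,0.001,0,0,0,0],[-0.08,0.003,0,0,0,0],[-0.12,0.005,0,0,0,0],[-0.16,0.007,0,0,0,0],[-0.2,0.008,0,0,0,0]]

```text
t: 16.27
tcp_pos: [0.6045, -0.1898, 0.2315]
tool_rot: [0.707, 0.707, 0.0, 0.0]
force: [0.5, -0.4, 0.1]
gripper_width: 0.703
```

Request:
servo_tool:
  steps:
    - [[-0.04,0,0,0,0,0],[-0.08,0,0,0,0,0],[-0.12,0,0,0,0,0],[-0.135,0,0,0,0,0],[-0.135,0,0,0,0,0]]

```text
t: 16.68
tcp_pos: [0.6041, -0.3265, 0.231]
tool_rot: [0.709, 0.706, -0.0, 0.0]
force: [0.4, -0.6, -0.4]
gripper_width: 0.702
```

Request:
servo_tool:
  steps:
    - [[0,0,0,0,0,0],[0,0,0,0,0,0]]

```text
t: 16.85
tcp_pos: [0.6045, -0.3214, 0.231]
tool_rot: [0.707, 0.707, 0.0, -0.001]
force: [0.3, -0.4, -0.4]
gripper_width: 0.703
```

```bash
python3 - <<'E'
from h import *
s=sense();print(s["t"],s["tcp_pos"],s["tool_rot"],s["joint_positions"]);c=get_calibration("wrist");im=grab_frame("wrist");np.save("w7.npy",c,allow_pickle=True)
cv2.imwrite("pics/w7.png",im);crop(im,180,80,400,260,3.5,"pics/w7c.png")
E
```

```text
16.85 [ 0.60445962 -0.32143767  0.23102912] [ 7.06956440e-01  7.07256862e-01  7.47748005e-05 -5.63880367e-04] [-5.06327509e-01  5.11429366e-01  1.48651640e+00  4.98799492e-04
  1.14468997e+00 -5.06958776e-01]
```

View pics/w7c.png

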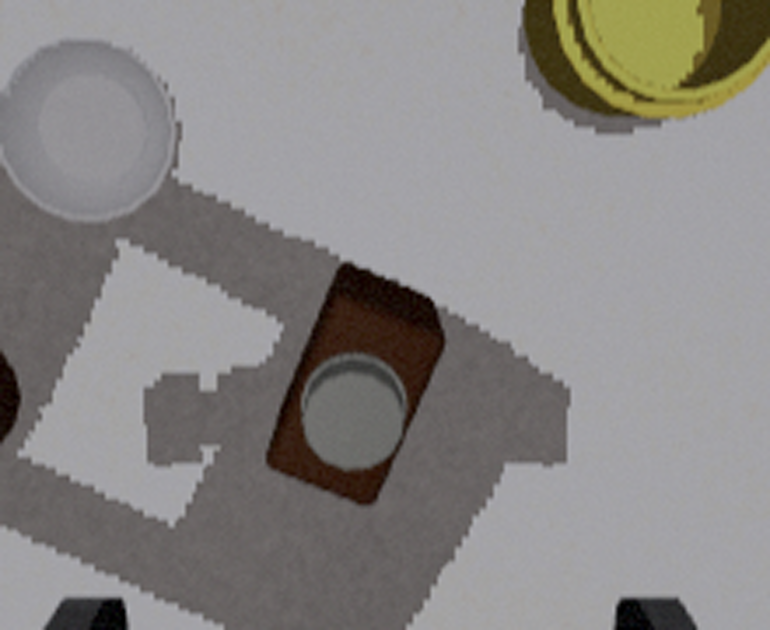

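Flask: cap centre at crop (354,417), shoulder corners (268,464), (372,505), (444,343).

```bash
python3 - <<'E'
from h import *
c=np.load("w7.npy",allow_pickle=True).item()
f=lambda u,v:(180+u/3.5,80+v/3.5)
P=cast("w",[f(268,464),f(372,505),f(444,343)],.066,c);print(P.round(4),"centre",((P[0]+P[2])/2).round(4),"cap",cast("w",[f(354,417)],.085,c).round(4))
for a,b in((0,1),(1,2)): d=P[b]-P[a];print(np.linalg.norm(d),np.degrees(np.arctan2(d[1],d[0])))
E
```

```text
[[ 0.5791 -0.3467  0.066 ]
 [ 0.6066 -0.3582  0.066 ]
 [ 0.6252 -0.3142  0.066 ]] centre [ 0.6021 -0.3305  0.066 ] cap [[ 0.6022 -0.329   0.085 ]]
0.02980845738761586 -22.563455217376667
0.04768860413673037 67.1477171690664
```

Request:
servo_tool:
  steps:
    - [[-0.009,-0.002,0.02,0,0,0.1],[-0.009,-0.002,0.04,0,0,0.2],[-0.009,-0.002,0.06,0,0,0.3],[-0.009,-0.002,0.08,0,0,0.396],[-0.009,-0.002,0.08,0,0,0.396]]

```text
t: 17.32
tcp_pos: [0.6006, -0.3285, 0.1472]
tool_rot: [0.833, 0.554, -0.002, -0.003]
force: [-0.8, 0.7, -1.0]
gripper_width: 0.705
```

Request:
servo_tool:
  steps:
    - [[0,0,0,0,0,0],[0,0,0,0,0,0],[0,0,0,0,0,0]]

```text
t: 17.57
tcp_pos: [0.6038, -0.3316, 0.1532]
tool_rot: [0.832, 0.555, 0.001, 0.001]
force: [0.3, 0.2, -0.4]
gripper_width: 0.699
```

```bash
python3 - <<'E'
from h import *
s=sense();M=R.from_quat(s["tool_rot"]).as_matrix();print(s["tcp_pos"],M.round(3),np.degrees(np.arctan2(M[1,1],M[0,1])),s["joint_positions"].round(3))
print("to flask, tool axes",(M.T@(np.array([.602,-.3295,.034])-s["tcp_pos"])).round(4))
E
```

```text
[ 0.60376095 -0.33162845  0.15317719] [[ 0.383  0.924  0.002]
 [ 0.924 -0.383 -0.001]
 [-0.     0.003 -1.   ]] -22.533079977287475 [-0.52   0.6    1.53   0.     1.009 -0.126]
to flask, tool axes [ 0.0013 -0.0028  0.1192]
```

Request:
servo_tool:
  steps:
    - [[0.001,-0.003,0.04,0,0,0],[0.001,-0.003,0.08,0,0,0],[0.001,-0.003,0.115,0,0,0],[0.001,-0.003,0.119,0,0,0],[0.001,-0.003,0.119,0,0,0]]

```text
t: 17.98
tcp_pos: [0.5993, -0.329, 0.0312]
tool_rot: [0.832, 0.555, -0.001, -0.001]
force: [0.6, -0.3, 0.3]
gripper_width: 0.699
```

Request:
servo_tool:
  steps:
    - [[0,0,0,0,0,0],[0,0,0,0,0,0],[0,0,0,0,0,0],[0,0,0,0,0,0],[0,0,0,0,0,0]]
  claw: 0.015
  newtons: 30

```text
t: 18.4
tcp_pos: [0.6021, -0.3307, 0.0356]
tool_rot: [0.832, 0.554, 0.001, 0.002]
force: [-1.7, 0.3, 8.2]
gripper_width: 0.373
```

Request:
servo_tool:
  steps:
    - [[0,0,0,0,0,0],[0,0,0,0,0,0]]

```text
t: 18.57
tcp_pos: [0.6021, -0.3307, 0.0356]
tool_rot: [0.832, 0.554, 0.001, 0.002]
force: [-0.9, 0.9, 8.0]
gripper_width: 0.372
```

Request:
servo_tool:
  steps:
    - [[0,0,-0.02,0,0,0],[0,0,-0.06,0,0,0],[0,0,-0.1,0,0,0],[0,0,-0.14,0,0,0],[0,0,-0.18,0,0,0]]

```text
t: 18.98
tcp_pos: [0.6002, -0.3296, 0.2156]
tool_rot: [0.832, 0.554, 0.0, 0.001]
force: [1.2, -1.5, -1.5]
gripper_width: 0.37
```

Request:
servo_tool:
  steps:
    - [[0.034,-0.0214,0,0,0,0],[0.068,-0.0428,0,0,0,0],[0.102,-0.0642,0,0,0,0],[0.136,-0.0856,0,0,0,0],[0.17,-0.107,0,0,0,0]]

```text
t: 19.4
tcp_pos: [0.5667, -0.13, 0.2139]
tool_rot: [0.833, 0.554, 0.001, 0.001]
force: [0.7, 0.7, -1.6]
gripper_width: 0.365
```

Request:
servo_tool:
  steps:
    - [[0.034,-0.0214,0,0,0,0],[0.068,-0.0428,0,0,0,0],[0.102,-0.0642,0,0,0,0],[0.136,-0.0856,0,0,0,0],[0.17,-0.107,0,0,0,0]]

```text
t: 19.82
tcp_pos: [0.5337, 0.0684, 0.2139]
tool_rot: [0.832, 0.554, 0.001, 0.001]
force: [1.7, 0.8, -1.2]
gripper_width: 0.364
```

Request:
servo_tool:
  steps:
    - [[0.034,-0.0214,0,0,0,0],[0.068,-0.0428,0,0,0,0],[0.102,-0.0642,0,0,0,0],[0.136,-0.0856,0,0,0,0],[0.152,-0.0956,0,0,0,0]]

```text
t: 20.23
tcp_pos: [0.5038, 0.2478, 0.214]
tool_rot: [0.832, 0.555, 0.002, -0.0]
force: [1.0, -0.7, -0.5]
gripper_width: 0.367
```

Request:
servo_tool:
  steps:
    - [[0,0,0,0,0,-0.11],[0,0,0,0,0,-0.22],[0,0,0,0,0,-0.33],[0,0,0,0,0,-0.44],[0,0,0,0,0,-0.55]]

```text
t: 20.65
tcp_pos: [0.5046, 0.244, 0.2137]
tool_rot: [0.648, 0.761, 0.001, 0.0]
force: [-0.2, -0.6, -1.6]
gripper_width: 0.369
```

Request:
servo_tool:
  steps:
    - [[0,0,0,0,0,-0.11],[0,0,0,0,0,-0.22],[0,0,0,0,0,-0.33],[0,0,0,0,0,-0.44],[0,0,0,0,0,-0.55]]

```text
t: 21.07
tcp_pos: [0.5047, 0.2438, 0.2137]
tool_rot: [0.417, 0.909, 0.001, 0.001]
force: [0.0, 0.3, -0.6]
gripper_width: 0.37
```

Request:
servo_tool:
  steps:
    - [[0,0,0,0,0,-0.11],[0,0,0,0,0,-0.22],[0,0,0,0,0,-0.33],[0,0,0,0,0,-0.44],[0,0,0,0,0,-0.52]]

```text
t: 21.48
tcp_pos: [0.5047, 0.2438, 0.2137]
tool_rot: [0.17, 0.985, 0.001, 0.001]
force: [0.4, -0.5, -1.3]
gripper_width: 0.367
```

Request:
servo_tool:
  steps:
    - [[0,0,0,0,0,0],[0,0,0,0,0,0],[0,0,0,0,0,0]]

```text
t: 21.73
tcp_pos: [0.5045, 0.2438, 0.213]
tool_rot: [0.174, 0.985, 0.0, 0.0]
force: [0.3, -0.5, -1.0]
gripper_width: 0.369
```

```bash
python3 - <<'E'
from h import *
s=sense();M=R.from_quat(s["tool_rot"]).as_matrix();print(s["t"],s["tcp_pos"],np.degrees(np.arctan2(M[1,1],M[0,1])),s["joint_positions"].round(3))
print("to well, tool axes",(M.T@(np.array([.5045,.243,.0436])-s["tcp_pos"])).round(4))
c=get_calibration("wrist");cv2.imwrite("pics/w8.png",grab_frame("wrist"));print(proj("w",[[.5045,.2425,.022]],c))
E
```

```text
21.7333 [0.50450446 0.24375993 0.21298414] 69.99244712450354 [ 0.429  0.351  1.79   0.     0.999 -0.793]
to well, tool axes [-1.000e-04 -8.000e-04  1.694e-01]
[[284.30544409 179.26558636]]
```

View pics/w8.png

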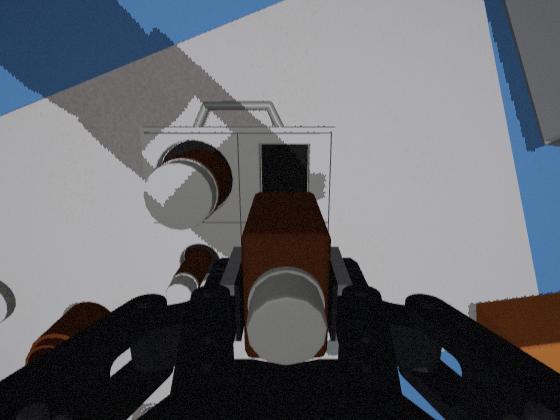

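Request:
servo_tool:
  steps:
    - [[0,0,0.03,0,0,0],[0,0,0.07,0,0,0],[0,0,0.105,0,0,0],[0,0,0.13,0,0,0],[0,0,0.14,0,0,0]]

```text
t: 22.2
tcp_pos: [0.5022, 0.2427, 0.0689]
tool_rot: [0.173, 0.985, -0.002, -0.002]
force: [-0.6, 0.3, -1.2]
gripper_width: 0.369
```

Request:
servo_tool:
  steps:
    - [[0,0,0.007,0,0,0],[0,0,0.014,0,0,0],[0,0,0.021,0,0,0],[0,0,0.027,0,0,0],[0,0,0.027,0,0,0]]

```text
t: 22.62
tcp_pos: [0.5044, 0.2437, 0.0452]
tool_rot: [0.173, 0.985, 0.0, 0.0]
force: [-0.4, 0.0, -1.0]
gripper_width: 0.372
```

Request:
servo_tool:
  steps:
    - [[0,0,0.002,0,0,0],[0,0,0.003,0,0,0],[0,0,0.003,0,0,0]]

```text
t: 22.87
tcp_pos: [0.5049, 0.2439, 0.0436]
tool_rot: [0.173, 0.985, 0.0, 0.001]
force: [-1.4, -1.4, 5.9]
gripper_width: 0.371
```

On the floor (5.9 N at the expected height). Release, rise and back away.

Request:
servo_tool:
  steps:
    - [[0,0,0,0,0,0],[0,0,0,0,0,0],[0,0,0,0,0,0],[0,0,0,0,0,0]]
  claw: 0.048

```text
t: 23.2
tcp_pos: [0.5045, 0.2438, 0.0425]
tool_rot: [0.173, 0.985, 0.0, 0.0]
force: [-0.8, 0.4, -0.4]
gripper_width: 0.564
```

Request:
servo_tool:
  steps:
    - [[0,0,-0.03,0,0,0],[0,0,-0.07,0,0,0],[0,0,-0.11,0,0,0],[0,0,-0.15,0,0,0],[0,0,-0.19,0,0,0]]

```text
t: 23.62
tcp_pos: [0.5039, 0.2435, 0.2341]
tool_rot: [0.173, 0.985, -0.0, -0.0]
force: [0.5, 0.5, -0.0]
gripper_width: 0.559
```

Request:
servo_tool:
  steps:
    - [[0.02,0,-0.03,0,0,0],[0.05,0,-0.05,0,0,0],[0.08,0,-0.05,0,0,0],[0.08,0,-0.05,0,0,0],[0.08,0,-0.05,0,0,0]]

```text
t: 24.03
tcp_pos: [0.4282, 0.2713, 0.2829]
tool_rot: [0.172, 0.985, 0.0, 0.0]
force: [0.3, -0.1, -0.9]
gripper_width: 0.56
```

```bash
python3 - <<'E'
from h import *
print(sense()["tcp_pos"]);cw=get_calibration("wrist");W=grab_frame("wrist");S=grab_frame("side");np.save("w9.npy",cw,allow_pickle=True);cv2.imwrite("pics/side9.png",S);cv2.imwrite("pics/w9.png",W)
P=[[.474,.161,.088],[.586,.212,.113],[.5045,.242,.093],[.557,.129,.088]]
print(proj("w",P,cw).round(0).tolist(),proj("side",P).round(0).tolist())
a=cv2.resize(W,(400,300));b=cv2.resize(S[120:390,170:450],(400,386));cv2.imwrite("pics/fin.png",np.hstack([cv2.copyMakeBorder(a,0,86,0,0,0),b]))
E
```

```text
[0.42815537 0.27129615 0.28290051]
[[202.0, 253.0], [283.0, 341.0], [284.0, 256.0], [205.0, 327.0]] [[250.0, 160.0], [288.0, 132.0], [254.0, 138.0], [288.0, 161.0]]
```

View pics/fin.png

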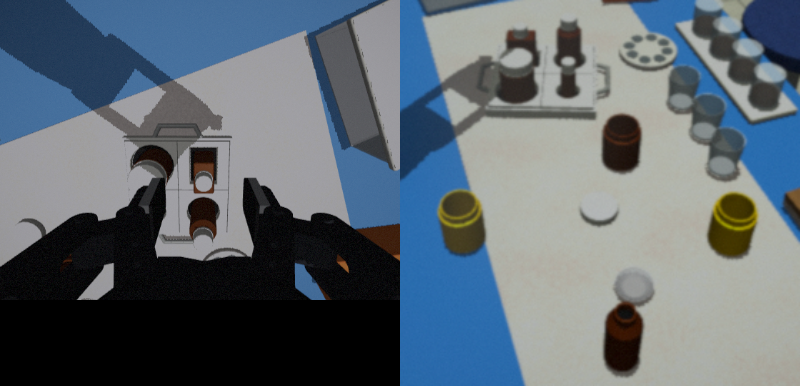

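Side view: the cap tops sit within about 3 px of the predicted in-well positions (jar (251,160), tall (288,134), vial (288,163), flask (255,141)). The open jar and open bottle are where they were.

```bash
python3 -c "
from plant import *
print(job_done(),sense()['t'])"
```

```text
the job is handed in; nothing more can be done
the job is handed in; nothing more can be done
```

I stood all four capped containers in their matching wells: vial, then jar, tall bottle and flask. The job was handed in at about 24 s of the 109 s allowed. The flask was turned about 93° on the way to line up with its rectangular well.

**Final checks:**
- **Placement:** in the last side and wrist pictures all four stand upright. In the side view their caps are within about 3 pixels of where they should appear in the wells, judged by eye.
- **Well floor:** each container reached its expected height. Contact with the floor was clear for jar, vial and flask (6–8 N), but faint for the tall bottle (about 1 N).
- **Look-alikes:** the open jar and open tall bottle appear in the same place as at the start, and were not touched.
- **Gripper:** it is raised clear of everything.

**Disagreements:**
- The two fixed cameras differed by up to about 20 mm in y, so I went by close-up wrist views.
- The jar was gripped 5–10 mm off centre, and I allowed for that when placing it.

No check failed, and the hand-in gave no verdict.

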